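# Snap a fresh cartridge into the water-filter coupler

### The job

Fit the fresh filter cartridge (the one that ends in a grooved plug) to the filter head: pull the coupler's sleeve back towards the head until it stays back by itself, then push the plug gently home in the coupler until the sleeve springs forward again and locks it. Leave the cartridge locked in the coupler, let go of it, and leave the other things on the counter where they are.

Things in the scene. Friction and masses are not known exactly. Their poses are not given: they have to be found in the camera images.
- head: Water-filter head, fixed: steel base plate 130 x 120 x 12 mm (x -30 to +100 mm), white block 62 x 100 mm, top at z = 113 mm, front face at x = 0. Origin: on the counter under the middle of that face. Own x: level, the way the plug is pushed in and the sleeve pulled back; z up. A brass coupler barrel 31 mm across stands out of the block along -x, axis at y = 0, z = 85 mm.
- mouth (a point): Nominal centre of the coupler's open mouth, at (-75, 0, 85) mm in the head's frame and turned like it. The barrel is clamped up to 12 mm before or behind this along x (fixed during a run, not in any pose: find it by touch or sight; sleeve and valve shift with it). Bore 21 mm wide, 36 mm deep, without a chamfer.
- sleeve_mid (a point): Nominal middle of the steel sleeve when forward, 17 mm behind point mouth on the same axis (same offset of up to 12 mm). Sleeve: round the barrel, 30 mm long, 45 mm across its rims, with two upright flats 46 mm apart (30 mm long, 18 mm high, facing the head's +y and -y) to grip from above.
- sleeve (a joint): How far the sleeve is pulled back along the head's +x, m: 0 forward, 0.014 at its stop. Its spring pushes forward with 2.2 N at 0 and 4 N at the stop. Bore empty: pulled beyond 0.011 and let go, it stays caught at about 0.01, since the valve has stepped under the claws. While the sleeve is forward, two claws block the bore 13 mm behind the mouth.
- valve (a joint): Spring-loaded valve in the bore, position along the head's +x, m: about 0 at the start; -0.008 once stepped forward under the claws (face 11 mm behind the mouth); about 0.012 with the plug fully home. Pushing the plug home takes 4 to 11 N. Within 1.5 mm of home (body's front face on the mouth) the claws drop in the groove and the sleeve springs forward.
- cartridge: Fresh cartridge, 0.14 to 0.24 kg, lying level: white squared body 80 mm long (own x -40 to +40 mm), 46 mm wide (y), 46 mm high, grey plug at its +x end. Origin: centre of the body's underside. Plug along x at z = 23 mm, 31 mm long, 19 mm across, with a groove 11 mm across 11.5 to 20.5 mm from the body (edges bevelled); the last 4 mm taper to 12 mm.
- grip (a point): Centre of the fresh cartridge's body, where to grip it across its 46 mm width.
- plug_tip (a point): End of the fresh cartridge's plug, on its axis, 71 mm ahead of point grip along the cartridge's x.
- spent: Spent cartridge, same white body (80 x 46 x 46 mm) but ending in a plain round cap 36 mm across, 12 mm long; bystander. Origin: centre of the underside of the body.
- mug: Mug, 80 mm across, 85 mm high; bystander. Origin: centre of its underside.
- spoon: Spoon lying on the counter; bystander.
- soap: Soap bottle, 60 mm across, 170 mm high; bystander. Origin: centre of its underside.
- jar: Jar, 64 mm across, 80 mm high; bystander. Origin: centre of its underside.
- cap: Small rubber cap, 40 mm across, 16 mm high; bystander. Origin: centre of its underside.
- bowl: Bowl, 140 mm across, 55 mm high; bystander. Origin: centre of its underside.
Mind the look-alikes: they are no part of the job. Leave any blue look-alike of the cartridge alone. What is shaped like the head but orange is not meant.

How it is judged:
By the outcome, as a careful person would: the job done as asked, in the order asked, and still so for the second after the job is handed in, with the robot touching nothing.
It also fails if it takes over 62 s, if anything falls off the work surface, if the arm or the gripper's body presses on something with over 40 N, if the wrist force passes 120 N, or if a joint passes its speed limit or range.

### The arm

A 6-joint arm with a two-finger parallel gripper is mounted at the origin on the work surface. World frame = base frame: x ahead of the robot, y to its left, z up, the work surface at z = 0. Lengths are in m, angles in rad, forces in N, time in s.
With the tool pointing down it reaches from about 0.35 to 0.775 m from the base axis. Payload 7.3 kg.
Tool frame: the origin (TCP) lies midway between the tips of the shut fingers; the grasp point (between the pads) lies 19 mm behind it; z points along the fingers, y is the line along which they close (so a half turn about z gives the same grasp; the last joint's range is limited). The gripper opens to 92 mm and grips with 3 to 60 N. Pads are 19 mm wide; open, the fingers measure 130 mm over their backs; the gripper's body (75 mm by 190 mm) begins 47 mm behind the grasp point.
Start: joints at [-1.285, 0.342, 1.524, -0, 1.275, -0.146], TCP at [0.22, -0.477, 0.227] pointing down, gripper open.
Joint ranges: [-2.53, 2.53], [-0.77, 2.02], [0.04, 2.7], [-1, 4.14], [0.28, 2.66], [-3.11, 3.11]. Speed limits (rad/s): [2.57, 2.57, 3.14, 3.14, 3.14, 3.14].

### API

Orientations are given as a unit quaternion [w, x, y, z].
In Python, from cell import sense, grab_frame, sign_off gives the robot as it stands. The module is installed in compiled form; this text tells all that it offers.
- The arm moves only by the tool arm_command, never from a script. Its argument "commands" is a list of rows, each a list of 7 numbers: the shift along the tool's x, y, z in mm, then the turn, a rotation vector about the tool's x, y, z in degrees, then the opening, from -1 (shut) to 1 (fully open). In form: [[dx, dy, dz, ax, ay, az, grip], ...]. A call has 1 to 8 rows; each row shifts and turns the commanded pose from where the row before left it, along the tool's axes as they then stand; what a row does not reach is not made up. A row lasts 1/12 s, in which the tool goes at most 41.7 mm and 7.16 degrees, less where a joint would pass 70% of its speed; a pose out of reach is approached as far as the arm can. A call with a gripper value outside its range is refused whole. The fingers move at their own pace and stop on an object; "grip_force" is the grip in N (left out, the last holds). Time passes only in rows, so rows that do not move let the fingers close. It gives the time, the measured TCP pose, the force, the opening and the grip force at its end, in the units of the state.
- sense(): the state, without advancing time (a new reading comes with each control period).
- grab_frame(name): name is "scene" or "top" or "wrist"; returns a dict with "color" (400x640x3 uint8, red, green, blue), "depth" (400x640 float32, m along the optical axis (not along the pixel's ray), 0 where there is no reading), "fx", "fy", "cx", "cy" (pixels), "dist" ([k1, k2, p1, p2, k3] as OpenCV has them; the pictures are not rectified), "R" (3x3) and "t" (3): a world point X has camera coordinates R X + t; the wrist camera has in their place "tool_from_camera" (4x4, takes a point from camera to tool coordinates, whose origin is the TCP and whose axes are the flange's). Camera axes: x right, y down, z forward; pixel columns grow to the right and rows downward; lengths in m; the calibration is good to about 2 mm. A picture is of the moment at which its call begins: read the wrist's pose just before it.
- sign_off(): hands the job in; it is judged then, once.
The state is a dict: "t": time; "joint_positions": joint angles; "qvel": joint speeds; "joint_efforts": joint torques, N m; "eef_pos": TCP position; "orientation": TCP orientation; "force": force on the tool from outside, world axes, zero at the start; "wrist_torque": the same for the moment, N m; "finger_gap": finger opening in m; "gripper_force": force on a finger pad.
Only numpy, scipy, OpenCV 4.12 (cv2) and the standard library are available. Lean on these libraries where they do the work, as an engineer would, in place of code of your own. Each camera call takes 0.05 s, during which the arm holds its last target. There are 200 camera calls.

## Working session

There is one attempt and no reset: what is moved stays moved. The work goes in short steps, Python scripts to look and compute and a tool call to move; the robot and the scene stay as the last step left them, time stands still between calls to the robot, and variables do not carry over. Pictures are saved under pics/ and viewed, at most 10 in all, crops included, and the job is handed in when it is done.

Besides the shell and the picture viewer there is one more tool, called after ">>>" in YAML: its name, and indented under it one key for each argument. arm_command: Moves the arm, as the interface text tells. Its arguments: {"type":"object","properties":{"commands":{"type":"array"},"grip_force":{"type":"number"}},"required":["commands"]}

```bash
mkdir -p pics
cat > h.py <<'E'
import numpy as np, cv2
from cell import sense, grab_frame, sign_off
def K(f): return np.array([[f['fx'],0,f['cx']],[0,f['fy'],f['cy']],[0,0,1.]])
def cam(f,s=None):
    if 'R' in f: R=np.array(f['R']);t=np.array(f['t']).ravel();return R.T,-R.T@t
    w,x,y,z=s['orientation']
    from scipy.spatial.transform import Rotation as Ro
    T=np.eye(4);T[:3,:3]=Ro.from_quat([x,y,z,w]).as_matrix();T[:3,3]=s['eef_pos']
    M=T@np.array(f['tool_from_camera']);return M[:3,:3],M[:3,3]
def ray(f,px,s=None):
    p=cv2.undistortPoints(np.array(px,float).reshape(-1,1,2),K(f),np.array(f['dist'],float)).reshape(-1,2)
    Rw,o=cam(f,s);return o,(Rw@np.c_[p,np.ones(len(p))].T).T
def onz(f,px,z,s=None):
    o,d=ray(f,px,s);return o+d*((z-o[2])/d[:,2])[:,None]
def bydepth(f,px,s=None):
    o,d=ray(f,px,s);return np.array([o+dd*f['depth'][int(v),int(u)] for dd,(u,v) in zip(d,px)])
def save(f,n,box=None,k=1):
    c=f['color'][:,:,::-1]
    if box: c=c[box[1]:box[3],box[0]:box[2]]
    cv2.imwrite('pics/'+n,cv2.resize(c,None,fx=k,fy=k,interpolation=cv2.INTER_CUBIC))
E
python3 - <<'E'
from h import *
import pickle
for n in ('top','scene'):
    f=grab_frame(n);save(f,n+'1.png');pickle.dump(f,open(n+'.pkl','wb'));print(n,cam(f))
print(sense())
E
```

```text
top (array([[-0.0227316 , -0.99264242,  0.11892978],
       [-0.99956176,  0.02030979, -0.02153607],
       [ 0.01896218, -0.11936721, -0.99266908]]), array([0.4242891 , 0.00152515, 1.03469362]))
scene (array([[-0.89290779,  0.22277804, -0.39126159],
       [ 0.44960421,  0.48733693, -0.74857115],
       [ 0.02391101, -0.84431787, -0.53530888]]), array([0.9754838 , 0.84767996, 0.70617401]))
{'t': 0.1, 'joint_positions': array([-1.28500637e+00,  3.42666752e-01,  1.52489764e+00,  3.07235219e-05,
        1.27538506e+00, -1.45959786e-01]), 'qvel': array([ 0.00106757, -0.00108402, -0.00054121, -0.00262688, -0.00198239,
        0.00148857]), 'joint_efforts': array([ 2.14478932e-03, -4.32005739e+01, -2.44694620e+01,  7.19344709e-02,
        5.26243402e-02, -5.62675666e-05]), 'eef_pos': array([ 0.21964116, -0.47646554,  0.22611567]), 'orientation': array([-6.77768363e-04,  9.76790104e-01,  2.14197647e-01, -3.27343188e-05]), 'force': array([ 0.96192267,  0.10844165, -0.70240927]), 'wrist_torque': array([-0.01694622, -0.0464776 , -0.02279571]), 'gripper_force': 0.0, 'finger_gap': 0.09170983895319539}
```

View pics/top1.png

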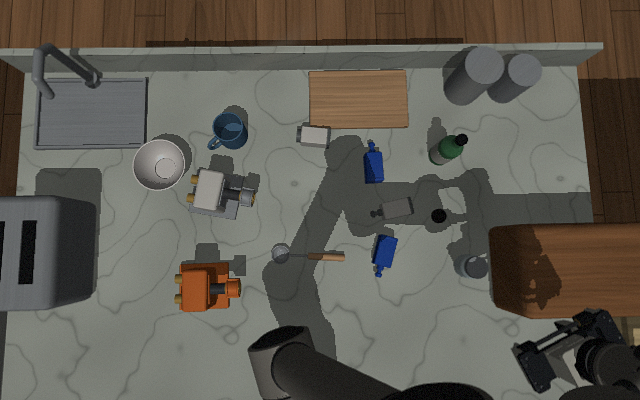

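View pics/scene1.png

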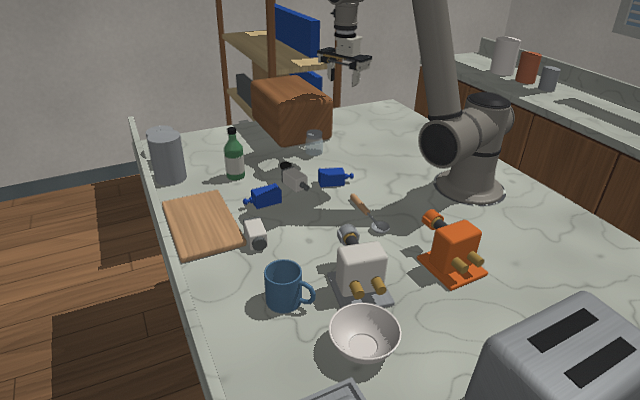

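Top view candidates for the cartridge:
- Shaded white body at (395,208) with a grey plug at (376,213), the likely one.
- White body at (313,135), which has a wide cap, so it is the spent one.
- Blue look-alikes at (373,165) and (384,253).

The head is the white block at (208,190), with its mouth near (255,200). The orange one at (205,288) is the decoy. I'll check the choice in a crop.

Run:
```python
from h import *
import pickle
f=pickle.load(open('top.pkl','rb'))
c=f['color'][:,:,::-1]
a=cv2.resize(c[150:250,160:290],None,fx=4,fy=4,interpolation=cv2.INTER_CUBIC);b=cv2.resize(c[185:235,355:455],None,fx=4,fy=4,interpolation=cv2.INTER_CUBIC)
b=np.clip(b.astype(float)*2,0,255).astype(np.uint8)
o=np.zeros((600,520,3),np.uint8);o[:400]=a;o[400:,:400]=b
cv2.imwrite('pics/crop1.png',o)
```

```text
(no output)
```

View pics/crop1.png

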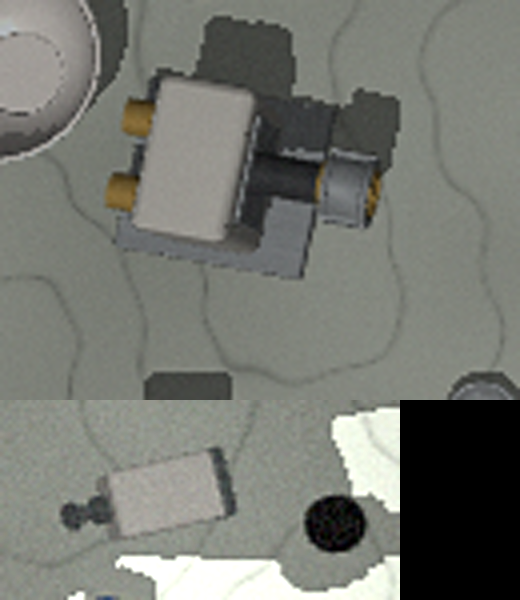

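The crop confirms the grooved-plug cartridge: body centre near (397,208), plug tip near (372,214). In the white head, the sleeve is around (247,197) and the brass mouth around (254,198). Next I'll measure both using the depth image.

```bash
cat > m.py <<'E'
from h import *
def cloud(f,s=None):
    v,u=np.mgrid[0:400,0:640];o,d=ray(f,np.c_[u.ravel(),v.ravel()],s)
    return (o+d*f['depth'].ravel()[:,None]).reshape(400,640,3)
def rect(P,m):
    m=m.astype(np.uint8);n,l,st,c=cv2.connectedComponentsWithStats(m)
    i=1+np.argmax(st[1:,4]);q=P[l==i];return q,cv2.minAreaRect((q[:,:2]*1000).astype(np.float32)),c[i]
E
python3 - <<'E'
from m import *
import pickle
f=pickle.load(open('top.pkl','rb'));P=cloud(f);Z=P[...,2]
def box(x0,y0,x1,y1):
    m=np.zeros((400,640),bool);m[y0:y1,x0:x1]=1;return m
for n,b,lo,hi in (('cart',(360,190,420,230),.038,.055),('block',(185,160,230,222),.105,.122),('sleeve',(236,180,262,215),.08,.125),('plug',(366,205,383,222),.015,.038)):
    m=box(*b)&(Z>lo)&(Z<hi);q,r,c=rect(P,m);print(n,r,c,np.percentile(q[:,2],[5,50,95]),q.mean(0),len(q))
    g=q[:,:2]-q[:,:2].mean(0);w,V=np.linalg.eigh(g.T@g);print('  axis',np.degrees(np.arctan2(V[1,1],V[0,1])))
E
```

```text
cart ((513.7642822265625, -239.68199157714844), (45.728614807128906, 81.06900024414062), 11.307113647460938) [397.25482625 207.82046332] [0.04143767 0.04471957 0.0477169 ] [ 0.51352881 -0.23944015  0.04470538] 518
  axis 101.49280908444506
block ((564.9312133789062, 245.47653198242188), (61.58658218383789, 99.25019073486328), 79.26911163330078) [207.93277311 189.05672269] [0.10747174 0.11138012 0.11413246] [0.56407097 0.24505203 0.11121588] 952
  axis 167.6765807324153
sleeve ((547.382568359375, 159.29685974121094), (45.836952209472656, 46.119998931884766), 78.52910614013672) [245.07612457 196.19031142] [0.08969797 0.09883825 0.10619637] [0.54599174 0.1556293  0.09837046] 289
  axis -166.3518356936589
plug ((506.57958984375, -185.09262084960938), (31.240209579467773, 31.72892951965332), 11.772856712341309) [376.92857143 212.1547619 ] [0.01960997 0.02791349 0.03349728] [ 0.50446245 -0.18789221  0.02743474] 84
  axis 113.16011584258027
```

>>> arm_command:
  commands:
    - [0,0,-35,0,0,0,1]
    - [0,0,-35,0,0,0,1]
    - [0,0,0,0,0,-6.8,1]
    - [0,0,0,0,0,-6.8,1]
    - [0,0,0,0,0,-6.8,1]
    - [0,0,0,0,0,-6.8,1]
    - [0,0,0,0,0,-6.8,1]
    - [0,0,0,0,0,-6.8,1]
  grip_force: 20

```text
t: 0.77
eef_pos: [0.2197, -0.4766, 0.2963]
orientation: [-0.0, 0.839, 0.544, 0.0]
force: [0.7, -0.7, 0.6]
finger_gap: 0.0917
gripper_force: 0.0
```

>>> arm_command:
  commands:
    - [0,0,0,0,0,-6.8,1]
    - [0,0,0,0,0,-7,1]
    - [33,10,0,0,0,0,1]
    - [33,10,0,0,0,0,1]
    - [33,10,0,0,0,0,1]
    - [33,10,0,0,0,0,1]
    - [33,10,0,0,0,0,1]
    - [33,10,0,0,0,0,1]

```text
t: 1.43
eef_pos: [0.3156, -0.2916, 0.2964]
orientation: [-0.0, 0.77, 0.638, 0.0]
force: [1.3, 0.2, 0.1]
finger_gap: 0.0921
gripper_force: 0.0
```

>>> arm_command:
  commands:
    - [33,10,0,0,0,0,1]
    - [33,10,0,0,0,0,1]
    - [33,10,0,0,0,0,1]
    - [33,10,0,0,0,0,1]
    - [33,10,0,0,0,0,1]
    - [33,10,0,0,0,0,1]
    - [33,10,0,0,0,0,1]
    - [33,10,0,0,0,0,1]

```text
t: 2.1
eef_pos: [0.4431, -0.0469, 0.2966]
orientation: [-0.0, 0.77, 0.638, -0.0]
force: [0.8, -0.3, 1.3]
finger_gap: 0.0921
gripper_force: 0.0
```

>>> arm_command:
  commands:
    - [33,10,0,0,0,0,1]
    - [33,10,0,0,0,0,1]
    - [33,10,0,0,0,0,1]
    - [33,10,0,0,0,0,1]
    - [0,0,-10,0,0,0,1]
    - [0,0,0,0,0,0,1]

```text
t: 2.6
eef_pos: [0.5072, 0.0753, 0.3071]
orientation: [0.0, 0.769, 0.64, 0.0]
force: [-0.6, 0.1, 0.8]
finger_gap: 0.0918
gripper_force: 0.0
```

Run:
```python
from m import *
import pickle
s=sense();f=grab_frame('wrist');save(f,'w1.png');pickle.dump((f,s),open('w1.pkl','wb'))
print(s['eef_pos'],s['orientation'],s['t'],s['force'],np.array(f['tool_from_camera']).round(3))
```

```text
[0.50718594 0.07528281 0.30711291] [2.46947489e-04 7.68692163e-01 6.39618826e-01 2.33778413e-04] 2.6 [-0.60618822  0.11430218  0.82792022] [[-0.001 -0.963 -0.269  0.074]
 [ 1.    -0.001 -0.    -0.002]
 [ 0.    -0.269  0.963 -0.157]
 [ 0.     0.     0.     1.   ]]
```

View pics/w1.png

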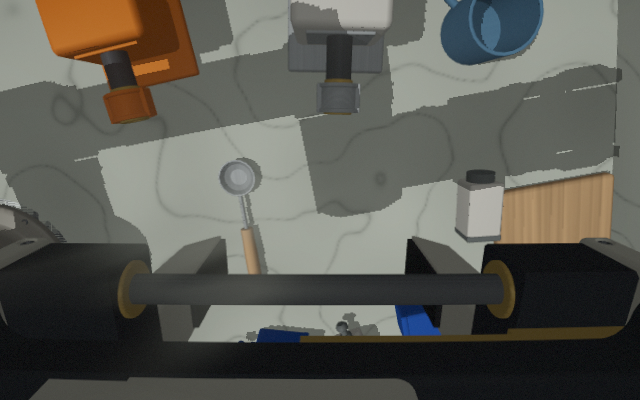

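In the wrist view the sleeve is around (338,97) with its mouth end near row 114. The block's front face shows at about row 35 and the grip line is clear. I'll measure the sleeve from here.

Run:
```python
from m import *
import pickle
f,s=pickle.load(open('w1.pkl','rb'));P=cloud(f,s);Z=P[...,2]
m=np.zeros((400,640),bool);m[72:120,310:368]=1;m&=(Z>.075)&(Z<.12)
q,r,c=rect(P,m);print('sleeve+',r,len(q))
a=np.radians(79.3);ex=np.array([np.cos(a),np.sin(a)]);ey=np.array([-np.sin(a),np.cos(a)])
U=q[:,:2]@ex*1000;V=q[:,:2]@ey*1000
for lo in range(int(U.min()),int(U.max())+1,3):
    k=(U>=lo)&(U<lo+3)
    if k.sum(): print(lo,k.sum(),V[k].min().round(1),V[k].max().round(1),(q[k,2].max()*1000).round(1))
m=np.zeros((400,640),bool);m[0:35,285:400]=1;m&=(Z>.105)&(Z<.12);q,r,c=rect(P,m);print('block',r,(q[:,:2]@ex).min(),(q[:,:2]@ey).min(),(q[:,:2]@ey).max())
m=np.zeros((400,640),bool);m[30:72,280:390]=1;m&=(Z>.006)&(Z<.02);q,r,c=rect(P,m);print('plate',r,(q[:,:2]@ex).min(),(q[:,:2]@ey).min(),(q[:,:2]@ey).max())
m=np.zeros((400,640),bool);m[30:72,325:355]=1;m&=(Z>.085)&(Z<.11);q,r,c=rect(P,m);print('barrel',r,(q[:,:2]@ey).min(),(q[:,:2]@ey).max(),len(q))
print(s['eef_pos'][:2]@ex,s['eef_pos'][:2]@ey)
```

```text
sleeve+ ((544.4942626953125, 159.79986572265625), (43.02656936645508, 46.05375671386719), 79.36287689208984) 1634
236 80 -527.5 -490.0 107.8
239 129 -527.5 -482.4 108.3
242 127 -527.3 -482.4 106.4
245 125 -527.3 -482.4 106.2
248 130 -528.4 -482.4 105.6
251 124 -528.1 -482.4 105.4
254 130 -528.0 -482.4 105.5
257 132 -527.7 -482.3 105.4
260 131 -527.7 -482.3 106.0
263 137 -527.7 -482.3 107.6
266 127 -527.5 -482.3 107.4
269 79 -520.6 -483.4 100.3
272 75 -518.2 -490.8 101.0
275 74 -518.1 -492.8 99.4
278 34 -518.1 -492.8 99.1
block ((559.0198364257812, 230.05934143066406), (25.805709838867188, 98.9441146850586), 79.52265167236328) 0.317046676923177 -0.5560073733638892 -0.45707054834334887
plate ((520.1638793945312, 219.90818786621094), (48.47799301147461, 47.24973678588867), 78.9830322265625) 0.28844844900966593 -0.49378274261454685 -0.4465664354026291
barrel ((553.0811767578125, 199.50119018554688), (38.503143310546875, 30.486021041870117), 79.59835052490234) -0.5215804198813027 -0.49108150147310303 1101
0.16814135364101557 -0.4843898882242983
```

>>> arm_command:
  commands:
    - [28,7,0,0,0,0,1]
    - [28,7,0,0,0,0,1]
    - [29,7,0,0,0,0,1]
    - [0,0,36,0,0,0,1]
    - [0,0,36,0,0,0,1]
    - [0,0,36,0,0,0,1]
    - [0,0,22,0,0,0,1]
    - [0,0,0,0,0,0,1]

```text
t: 3.32
eef_pos: [0.5395, 0.1516, 0.1713]
orientation: [-0.003, 0.77, 0.638, -0.005]
force: [-0.3, 0.1, 1.0]
finger_gap: 0.092
gripper_force: 0.0
```

>>> arm_command:
  commands:
    - [0,0,30,0,0,0,1]
    - [0,0,30,0,0,0,1]
    - [0,0,30,0,0,0,1]
    - [0,0,21,0,0,0,1]
    - [0,0,0,0,0,0,1]

```text
t: 3.73
eef_pos: [0.5409, 0.152, 0.063]
orientation: [-0.002, 0.77, 0.638, -0.003]
force: [-0.8, -1.1, 0.4]
finger_gap: 0.0919
gripper_force: 0.0
```

>>> arm_command:
  commands:
    - [0,0,0,0,0,0,-0.2]
    - [0,0,0,0,0,0,-0.2]
    - [0,0,0,0,0,0,-0.2]
    - [0,0,0,0,0,0,-0.2]
    - [0,0,0,0,0,0,-0.2]
    - [0,0,0,0,0,0,-0.2]
  grip_force: 15

```text
t: 4.23
eef_pos: [0.5433, 0.1533, 0.0665]
orientation: [0.0, 0.77, 0.638, 0.001]
force: [0.3, -0.0, 0.1]
finger_gap: 0.0564
gripper_force: 0.0
```

>>> arm_command:
  commands:
    - [0,0,0,0,0,0,-0.2]
    - [0,0,0,0,0,0,-0.2]
    - [0,0,0,0,0,0,-0.2]
    - [0,0,0,0,0,0,-0.2]
  grip_force: 15

```text
t: 4.57
eef_pos: [0.5454, 0.153, 0.0663]
orientation: [0.002, 0.77, 0.638, 0.002]
force: [7.0, -1.9, -3.0]
finger_gap: 0.0461
gripper_force: 15.0
```

>>> arm_command:
  commands:
    - [3,0,0,0,0,0,-0.2]
    - [3,0,0,0,0,0,-0.2]
    - [3,0,0,0,0,0,-0.2]
    - [0,0,0,0,0,0,-0.2]
    - [0,0,0,0,0,0,-0.2]
  grip_force: 20

```text
t: 4.98
eef_pos: [0.547, 0.1612, 0.0662]
orientation: [0.002, 0.77, 0.638, 0.002]
force: [7.6, -4.9, -1.5]
finger_gap: 0.0463
gripper_force: 20.0
```

>>> arm_command:
  commands:
    - [2,1.5,0,0,0,0,-0.2]
    - [2,0,0,0,0,0,-0.2]
    - [1,0,0,0,0,0,-0.2]
    - [0,0,0,0,0,0,-0.2]
    - [0,0,0,0,0,0,-0.2]

```text
t: 5.4
eef_pos: [0.548, 0.1663, 0.0662]
orientation: [0.001, 0.77, 0.638, 0.001]
force: [3.0, -4.8, 2.1]
finger_gap: 0.0461
gripper_force: 20.0
```

>>> arm_command:
  commands:
    - [0.5,1,0,0,0,0,-0.2]
    - [0,0,0,0,0,0,-0.2]

```text
t: 5.57
eef_pos: [0.5481, 0.1668, 0.0662]
orientation: [0.0, 0.77, 0.638, -0.0]
force: [-0.8, -3.9, 4.8]
finger_gap: 0.0456
gripper_force: 20.0
```

>>> arm_command:
  commands:
    - [0,0,0,0,0,0,0.6]
    - [0,0,0,0,0,0,0.6]
    - [0,0,0,0,0,0,0.6]
    - [0,0,0,0,0,0,0.6]
    - [0,0,0,0,0,0,0.6]

```text
t: 5.98
eef_pos: [0.5478, 0.1673, 0.0655]
orientation: [-0.0, 0.77, 0.638, -0.0]
force: [-0.1, -1.2, 0.4]
finger_gap: 0.0721
gripper_force: 0.0
```

>>> arm_command:
  commands:
    - [0,0,-30,0,0,0,1]
    - [0,0,-35,0,0,0,1]
    - [0,0,-35,0,0,0,1]
    - [-35,0,-35,0,0,0,1]
    - [-35,0,-35,0,0,0,1]
    - [-30,0,-30,0,0,0,1]
    - [0,0,0,0,0,0,1]
    - [0,0,0,0,0,0,1]

```text
t: 6.65
eef_pos: [0.5323, 0.0791, 0.256]
orientation: [0.001, 0.77, 0.637, 0.002]
force: [-0.2, 0.1, -0.9]
finger_gap: 0.0918
gripper_force: 0.0
```

Run:
```python
from m import *
import pickle
s=sense();f=grab_frame('wrist');pickle.dump((f,s),open('w2.pkl','wb'));save(f,'w2.png',(270,0,410,160),3)
print(s['eef_pos'],s['orientation'],s['force'])
P=cloud(f,s);Z=P[...,2]
a=np.radians(79.4);ex=np.array([np.cos(a),np.sin(a)]);ey=np.array([-np.sin(a),np.cos(a)])
U=P[...,:2]@ex*1000;V=P[...,:2]@ey*1000
m=(U>215)&(U<330)&(V>-540)&(V<-470)&(Z>.08)&(Z<.13)
for lo in range(225,325,3):
    k=m&(U>=lo)&(U<lo+3)
    if k.sum()>5: print(lo,k.sum(),V[k].min().round(1),V[k].max().round(1),(Z[k].max()*1000).round(1))
```

```text
[0.5322951  0.07911934 0.25598104] [0.0012297  0.77049852 0.63743854 0.00162435] [-0.15998695  0.10596317 -0.85478439]
234 44 -520.0 -490.6 100.5
237 114 -519.9 -490.7 100.8
240 94 -519.9 -490.7 100.5
243 127 -519.9 -490.8 100.5
246 111 -528.0 -484.7 106.5
249 171 -528.0 -483.7 107.6
252 171 -527.9 -483.7 105.7
255 162 -527.9 -483.8 105.8
258 174 -528.8 -483.9 105.5
261 177 -528.9 -483.9 105.3
264 171 -528.8 -484.0 106.1
267 182 -528.6 -484.2 105.8
270 165 -528.7 -484.3 106.3
273 192 -528.7 -484.2 107.1
276 115 -528.6 -484.4 107.3
279 98 -518.8 -494.2 99.2
282 100 -518.8 -494.2 98.8
285 103 -518.8 -494.2 99.8
288 96 -518.7 -494.3 98.9
291 106 -519.8 -494.4 98.9
294 102 -519.8 -494.4 99.0
297 102 -519.7 -494.4 99.4
300 108 -519.7 -494.5 99.3
303 110 -519.7 -494.5 98.3
306 102 -519.7 -494.6 99.2
309 108 -519.6 -494.6 99.0
312 392 -540.0 -472.5 101.1
315 503 -539.8 -470.1 109.2
318 423 -540.0 -470.0 112.4
321 379 -539.9 -470.2 114.6
324 359 -539.7 -470.4 114.3
```

View pics/w2.png

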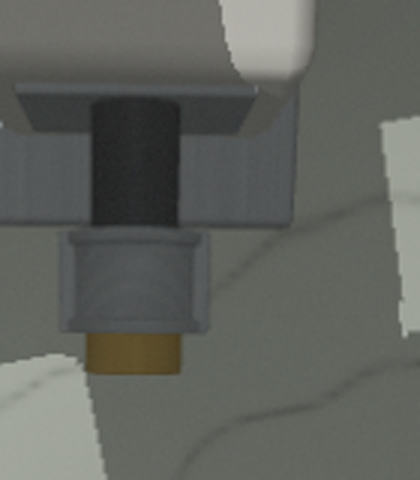

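The sleeve has stayed back: its front edge moved about 10 mm and the brass barrel end now shows (crop rows 335–372). Next is the cartridge.

>>> arm_command:
  commands:
    - [0,0,0,0,0,-5.5,1]
    - [0,0,0,0,0,-5.5,1]
    - [0,0,0,0,0,-5.5,1]
    - [0,0,0,0,0,-5.5,0.3]
    - [-36,-7,0,0,0,0,0.3]
    - [-36,-7,0,0,0,0,0.3]
    - [-36,-7,0,0,0,0,0.3]
    - [-36,-7,0,0,0,0,0.3]

```text
t: 7.37
eef_pos: [0.532, -0.0664, 0.2522]
orientation: [-0.002, 0.633, 0.774, -0.001]
force: [1.0, 0.2, 0.1]
finger_gap: 0.0633
gripper_force: 0.0
```

>>> arm_command:
  commands:
    - [-36,-7,0,0,0,0,0.3]
    - [-36,-7,0,0,0,0,0.3]
    - [-36,-7,0,0,0,0,0.3]
    - [-36,-7,0,0,0,0,0.3]
    - [-36,-7,0,0,0,0,0.3]
    - [-36,-7,0,0,0,0,0.3]
    - [-36,-7,0,0,0,0,0.3]
    - [0,0,0,0,0,0,0.3]

```text
t: 8.03
eef_pos: [0.5333, -0.3282, 0.2509]
orientation: [-0.001, 0.635, 0.772, -0.001]
force: [-1.8, 0.5, -0.8]
finger_gap: 0.0596
gripper_force: 0.0
```

>>> arm_command:
  commands:
    - [0,0,0,0,0,0,0.3]
    - [0,0,0,0,0,0,0.3]

```text
t: 8.2
eef_pos: [0.5342, -0.3218, 0.2523]
orientation: [-0.002, 0.633, 0.774, 0.0]
force: [0.5, 0.3, -0.6]
finger_gap: 0.0598
gripper_force: 0.0
```

Run:
```python
from m import *
import pickle
from scipy.spatial.transform import Rotation as Ro
s=sense();f=grab_frame('wrist');pickle.dump((f,s),open('w3.pkl','wb'));save(f,'w3.png')
w,x,y,z=s['orientation'];R=Ro.from_quat([x,y,z,w]).as_matrix()
print(s['eef_pos'],np.degrees(np.arctan2(R[1,0],R[0,0])),R[:,2].round(3),s['finger_gap'])
P=cloud(f,s);Z=P[...,2];X=P[...,0];Y=P[...,1]
m=(abs(X-.514)<.05)&(abs(Y+.24)<.06)&(Z>.039)&(Z<.055)
q,r,c=rect(P,m);print('cart',r,c,np.median(q[:,2]))
C=f['color'].astype(int);bl=((C[...,2]>C[...,0]+40)&(Z>.008)&(Z<.06)).astype(np.uint8)
n,l,st,ce=cv2.connectedComponentsWithStats(bl)
for i in range(1,n):
    if st[i,4]>150: q=P[l==i];print('blue',ce[i],cv2.boxPoints(cv2.minAreaRect((q[:,:2]*1000).astype(np.float32))).round(0).tolist())
```

```text
[ 0.53416131 -0.32176616  0.25234094] 101.3821515793928 [-0.002  0.003 -1.   ] 0.059753589958369796
cart ((511.1814270019531, -238.66998291015625), (46.190406799316406, 78.75520324707031), 10.941993713378906) [312.10512367  96.96672556] 0.04495339331861453
blue [206.06140567  35.848582  ] [[324.0, -202.0], [431.0, -235.0], [445.0, -191.0], [338.0, -158.0]]
blue [433.41304875  65.10793112] [[586.0, -159.0], [587.0, -206.0], [697.0, -202.0], [696.0, -155.0]]
```

View pics/w3.png

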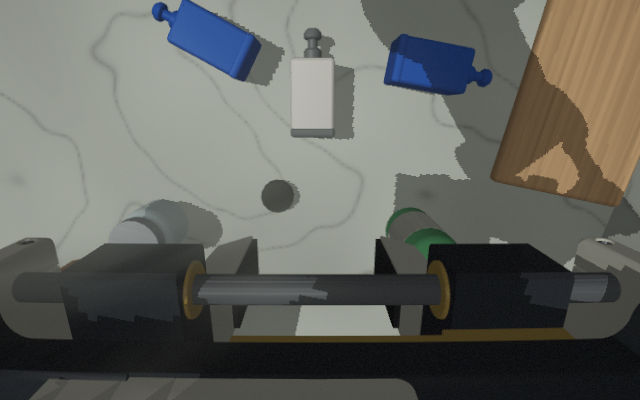

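The wrist view shows the cartridge at (312,97), the blue ones at (212,38) and (433,65), and the black cap at (278,196). At 60 mm opening the finger lane is clear.

>>> arm_command:
  commands:
    - [28,-1.5,0,0,0,0,0.3]
    - [28,-1.5,0,0,0,0,0.3]
    - [29,-1.5,0,0,0,0,0.3]
    - [0,0,40,0,0,0,0.3]
    - [0,0,40,0,0,0,0.3]
    - [0,0,40,0,0,0,0.3]
    - [0,0,40,0,0,0,0.3]
    - [0,0,0,0,0,0,0.3]

```text
t: 8.92
eef_pos: [0.5089, -0.2361, 0.0871]
orientation: [-0.007, 0.633, 0.774, -0.001]
force: [-1.7, 1.5, -0.7]
finger_gap: 0.0598
gripper_force: 0.0
```

>>> arm_command:
  commands:
    - [0,0,20,0,0,0,0.3]
    - [0,0,10,0,0,0,0.3]
    - [0,0,0,0,0,0,0.3]
    - [0,0,0,0,0,0,0.3]

```text
t: 9.25
eef_pos: [0.5135, -0.2405, 0.0654]
orientation: [0.0, 0.633, 0.774, 0.0]
force: [-0.6, -0.5, 0.2]
finger_gap: 0.0595
gripper_force: 0.0
```

>>> arm_command:
  commands:
    - [0,0,20,0,0,0,0.3]
    - [0,0,20,0,0,0,0.3]
    - [0,0,12,0,0,0,0.3]
    - [0,0,8,0,0,0,0.3]
    - [0,0,0,0,0,0,0.3]
    - [0,0,0,0,0,0,0.3]

```text
t: 9.75
eef_pos: [0.5136, -0.2411, 0.0052]
orientation: [0.001, 0.634, 0.774, 0.0]
force: [-0.6, -0.8, -0.5]
finger_gap: 0.06
gripper_force: 0.0
```

>>> arm_command:
  commands:
    - [0,0,0,0,0,0,-0.2]
    - [0,0,0,0,0,0,-0.2]
    - [0,0,0,0,0,0,-0.2]
    - [0,0,0,0,0,0,-0.2]
    - [0,0,0,0,0,0,-0.2]
    - [0,0,0,0,0,0,-0.2]
  grip_force: 35

```text
t: 10.25
eef_pos: [0.5135, -0.2411, 0.0052]
orientation: [0.001, 0.634, 0.774, 0.0]
force: [-0.6, 0.5, 6.0]
finger_gap: 0.0457
gripper_force: 35.0
```

>>> arm_command:
  commands:
    - [0,0,-15,0,0,0,-0.2]
    - [0,0,-25,0,0,0,-0.2]
    - [0,0,-30,0,0,0,-0.2]
    - [0,0,-30,0,0,0,-0.2]
    - [0,0,-20,0,0,5.5,-0.2]
    - [0,0,0,0,0,5.5,-0.2]
    - [0,0,0,0,0,5.5,-0.2]
    - [0,0,0,0,0,5.5,-0.2]

```text
t: 10.92
eef_pos: [0.5127, -0.2406, 0.1244]
orientation: [0.0, 0.771, 0.637, -0.0]
force: [0.6, 1.0, -2.6]
finger_gap: 0.0458
gripper_force: 35.0
```

>>> arm_command:
  commands:
    - [20,-3,0,0,0,0,-0.2]
    - [33,-5,0,0,0,0,-0.2]
    - [33,-5,0,0,0,0,-0.2]
    - [33,-5,0,0,0,0,-0.2]
    - [33,-5,0,0,0,0,-0.2]
    - [33,-5,0,0,0,0,-0.2]
    - [33,-5,0,0,0,0,-0.2]
    - [20,-3,0,0,0,0,-0.2]

```text
t: 11.58
eef_pos: [0.5207, 0.0029, 0.1239]
orientation: [-0.001, 0.769, 0.639, -0.0]
force: [-0.0, 0.8, -2.4]
finger_gap: 0.0458
gripper_force: 35.0
```

>>> arm_command:
  commands:
    - [0,0,0,0,0,0,-0.2]
    - [0,0,0,0,0,0,-0.2]
    - [0,0,0,0,0,0,-0.2]

```text
t: 11.83
eef_pos: [0.5214, -0.0006, 0.124]
orientation: [0.0, 0.77, 0.638, -0.0]
force: [0.1, 0.0, -2.1]
finger_gap: 0.0458
gripper_force: 35.0
```

```bash
cat > st.py <<'E'
from m import *
from scipy.spatial.transform import Rotation as Ro
def st():
    s=sense();w,x,y,z=s['orientation'];R=Ro.from_quat([x,y,z,w]).as_matrix()
    a=np.radians(79.4);ex=np.array([np.cos(a),np.sin(a)]);ey=np.array([-np.sin(a),np.cos(a)]);e=s['eef_pos']
    print('U %.1f V %.1f z %.1f phi %.2f'%(e[:2]@ex*1e3,e[:2]@ey*1e3,e[2]*1e3,np.degrees(np.arctan2(R[1,0],R[0,0]))),R[:,2].round(4),'F',s['force'].round(1),s['finger_gap'],s['t'])
    return s
E
python3 - <<'E'
from st import *
s=st();f=grab_frame('wrist');save(f,'w4.png')
import pickle;pickle.dump((f,s),open('w4.pkl','wb'))
E
```

```text
U 95.3 V -512.6 z 124.0 phi 79.36 [-4.e-04 -4.e-04 -1.e+00] F [ 0.1  0.  -2.1] 0.045808843189267215 11.8333
```

View pics/w4.png

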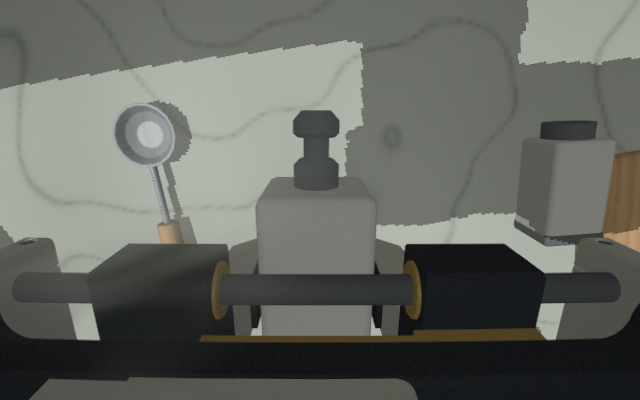

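The cartridge is held straight: plug at columns 293–339, tip at row 110. I'll check its position in the hand, which also gives the wrist camera's sideways bias.

Run:
```python
from st import *
import pickle
f,s=pickle.load(open('w4.pkl','rb'))
P=cloud(f,s);a=np.radians(79.4);ex=np.array([np.cos(a),np.sin(a)]);ey=np.array([-np.sin(a),np.cos(a)])
Z=P[...,2];U=P[...,:2]@ex*1e3-95.3;V=P[...,:2]@ey*1e3+512.6
m=np.zeros((400,640),bool);m[100:225,250:385]=1
for lo,hi in((41,50),(51,59),(62,66),(66,75),(25,38)):
    k=m&(Z>.115)&(Z<.18)&(U>lo)&(U<hi)
    if k.sum():print(lo,k.sum(),V[k].min(),V[k].max(),(V[k].min()+V[k].max())/2,Z[k].max()*1e3)
k=m&(Z>.115);print(U[k].max())
```

```text
41 2800 -19.599096956050744 23.861428411481256 2.1311657277152563 164.787008607719
51 712 -7.045914819122913 11.455886036343827 2.204985608610457 151.4562032228052
62 391 -7.1701564179142 11.133103700296601 1.9814736411912008 151.2067638680742
66 835 -7.155775071624703 11.651155028889548 2.2476899786324225 151.61130772973652
25 1712 -21.11511587405721 24.94304114926763 1.9139626376052092 166.38919941111956
73.75211935343675
```

>>> arm_command:
  commands:
    - [10,-2,20,0,0,0,-0.2]
    - [15,-2.8,25,0,0,0,-0.2]
    - [15,0,12,0,0,0,-0.2]
    - [0,0,0,0,0,0,-0.2]
    - [0,0,0,0,0,0,-0.2]
    - [0,0,0,0,0,0,-0.2]

```text
t: 12.38
eef_pos: [0.5249, 0.0388, 0.0677]
orientation: [0.001, 0.77, 0.638, 0.0]
force: [-0.1, -0.2, -1.7]
finger_gap: 0.0459
gripper_force: 35.0
```

```bash
python3 -c "
from st import *
st()"
```

```text
U 134.7 V -508.8 z 67.7 phi 79.29 [ 1.1e-03 -5.0e-04 -1.0e+00] F [-0.1 -0.2 -1.7] 0.04586626856308213 12.3833
```

>>> arm_command:
  commands:
    - [8,-1,0.5,0,0,0,-0.2]
    - [8,0,0,0,0,0,-0.2]
    - [6,0,0,0,0,0,-0.2]
    - [0,0,0,0,0,0,-0.2]
    - [0,0,0,0,0,0,-0.2]

```text
t: 12.8
eef_pos: [0.5275, 0.0623, 0.0669]
orientation: [0.0, 0.769, 0.639, 0.0]
force: [0.6, 1.0, -2.0]
finger_gap: 0.0456
gripper_force: 35.0
```

Run:
```python
from st import *
s=st();f=grab_frame('wrist');save(f,'w5.png',(220,0,420,240),2.5)
```

```text
U 158.2 V -507.1 z 66.9 phi 79.40 [ 6.e-04 -2.e-04 -1.e+00] F [ 0.6  1.  -2. ] 0.04555057880651597 12.8
```

View pics/w5.png

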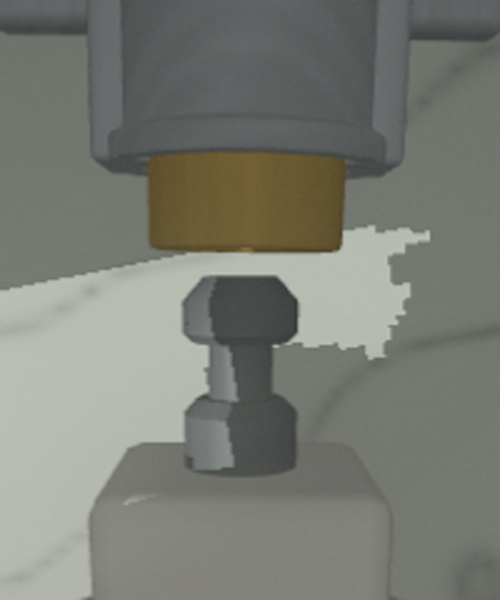

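The barrel end spans crop columns 149–344 (centre 246.5) and the plug is centred at 240.5. So the plug sits about 1 mm to the left, which agrees with V = -508 from gripping the sleeve. I'll correct that and go in slowly.

>>> arm_command:
  commands:
    - [0,0.9,0,0,0,0,-0.2]
    - [3,0,0,0,0,0,-0.2]
    - [3,0,0,0,0,0,-0.2]
    - [3,0,0,0,0,0,-0.2]
    - [0,0,0,0,0,0,-0.2]
    - [0,0,0,0,0,0,-0.2]

```text
t: 13.35
eef_pos: [0.5298, 0.0707, 0.0665]
orientation: [-0.0, 0.77, 0.639, -0.0]
force: [0.4, -0.5, -2.7]
finger_gap: 0.0459
gripper_force: 35.0
```

```bash
python3 -c "
from st import *
st()"
```

```text
U 167.0 V -507.8 z 66.5 phi 79.37 [-1.e-04 -1.e-04 -1.e+00] F [ 0.4 -0.5 -2.7] 0.045903169509849906 13.35
```

>>> arm_command:
  commands:
    - [2,0.2,-0.5,0,0,0,-0.2]
    - [2,0,0,0,0,0,-0.2]
    - [2,0,0,0,0,0,-0.2]
    - [0,0,0,0,0,0,-0.2]
    - [0,0,0,0,0,0,-0.2]

```text
t: 13.77
eef_pos: [0.5312, 0.0765, 0.0671]
orientation: [0.0, 0.77, 0.638, -0.0]
force: [-0.1, -0.3, -2.7]
finger_gap: 0.0459
gripper_force: 35.0
```

>>> arm_command:
  commands:
    - [2,0,0,0,0,0,-0.2]
    - [2,0,0,0,0,0,-0.2]
    - [2,0,0,0,0,0,-0.2]
    - [0,0,0,0,0,0,-0.2]
    - [0,0,0,0,0,0,-0.2]

```text
t: 14.18
eef_pos: [0.532, 0.0808, 0.0671]
orientation: [0.001, 0.77, 0.638, -0.001]
force: [-2.0, -6.3, -0.1]
finger_gap: 0.046
gripper_force: 35.0
```

```bash
python3 -c "
from st import *
st()"
```

```text
U 177.3 V -508.1 z 67.1 phi 79.35 [-7.0e-04 -2.2e-03 -1.0e+00] F [-2.  -6.3 -0.1] 0.046001967048587916 14.1833
```

>>> arm_command:
  commands:
    - [2,0,0,0,0,0,-0.2]
    - [2,0,0,0,0,0,-0.2]
    - [2,0,0,0,0,0,-0.2]
    - [0,0,0,0,0,0,-0.2]
    - [0,0,0,0,0,0,-0.2]

```text
t: 14.6
eef_pos: [0.5331, 0.0869, 0.067]
orientation: [0.0, 0.77, 0.638, -0.001]
force: [-1.5, -6.1, -0.4]
finger_gap: 0.0456
gripper_force: 35.0
```

>>> arm_command:
  commands:
    - [2,0,0,0,0,0,-0.2]
    - [2,0,0,0,0,0,-0.2]
    - [1,0,0,0,0,0,-0.2]
    - [0,0,0,0,0,0,-0.2]
    - [0,0,0,0,0,0,-0.2]

```text
t: 15.02
eef_pos: [0.534, 0.0915, 0.067]
orientation: [0.001, 0.77, 0.638, -0.001]
force: [-1.7, -7.1, -0.5]
finger_gap: 0.0454
gripper_force: 35.0
```

```bash
python3 -c "
from st import *
st()"
```

```text
U 188.2 V -508.0 z 67.0 phi 79.34 [-0.001  -0.0023 -1.    ] F [-1.7 -7.1 -0.5] 0.0453920163822665 15.0167
```

Smooth so far, at 7 N. I'll go on towards home at U ≈ 193.5.

>>> arm_command:
  commands:
    - [1.5,0,0,0,0,0,-0.2]
    - [1.5,0,0,0,0,0,-0.2]
    - [0,0,0,0,0,0,-0.2]
    - [0,0,0,0,0,0,-0.2]

```text
t: 15.35
eef_pos: [0.5348, 0.0956, 0.067]
orientation: [0.0, 0.77, 0.638, -0.0]
force: [1.0, -4.8, -2.2]
finger_gap: 0.046
gripper_force: 35.0
```

>>> arm_command:
  commands:
    - [1,0,0,0,0,0,-0.2]
    - [1,0,0,0,0,0,-0.2]
    - [0,0,0,0,0,0,-0.2]
    - [0,0,0,0,0,0,-0.2]

```text
t: 15.68
eef_pos: [0.5349, 0.0962, 0.067]
orientation: [0.001, 0.77, 0.638, -0.001]
force: [-1.8, -12.0, -0.6]
finger_gap: 0.046
gripper_force: 35.0
```

Run:
```python
from st import *
s=st();f=grab_frame('wrist');save(f,'w6.png',(220,0,420,240),2.5)
```

```text
U 193.0 V -508.1 z 67.0 phi 79.34 [-0.0011 -0.0027 -1.    ] F [ -1.8 -12.   -0.6] 0.04596832596834644 15.6833
```

View pics/w6.png

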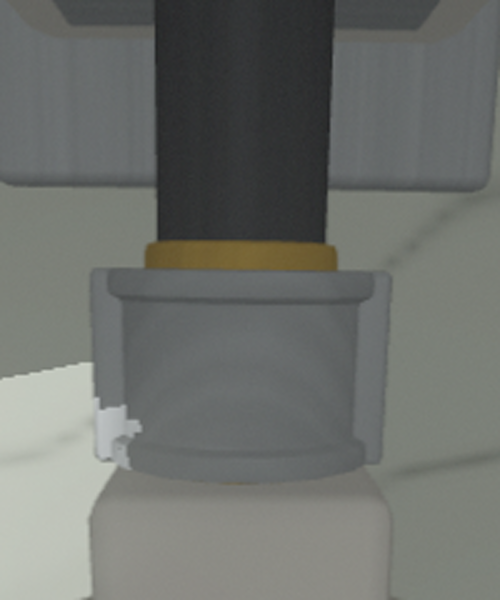

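The sleeve has sprung forward (crop rows 268–480, right up against the body, with brass showing behind it). I'll back off with a slight tug to confirm the lock, then let go.

>>> arm_command:
  commands:
    - [-1.5,0,0,0,0,0,-0.2]
    - [-1.5,0,0,0,0,0,-0.2]
    - [-0.5,0,0,0,0,0,-0.2]
    - [0,0,0,0,0,0,-0.2]
    - [0,0,0,0,0,0,-0.2]

```text
t: 16.15
eef_pos: [0.5346, 0.0948, 0.067]
orientation: [-0.0, 0.77, 0.638, 0.0]
force: [1.6, -1.6, -3.5]
finger_gap: 0.046
gripper_force: 35.0
```

```bash
python3 -c "
from st import *
st()"
```

```text
U 191.5 V -508.1 z 67.0 phi 79.35 [ 1.e-04  1.e-04 -1.e+00] F [ 1.6 -1.6 -3.5] 0.04595065058376292 16.15
```

>>> arm_command:
  commands:
    - [0,0,0,0,0,0,0.6]
    - [0,0,0,0,0,0,0.6]
    - [0,0,0,0,0,0,0.6]
    - [0,0,0,0,0,0,0.6]
    - [0,0,0,0,0,0,0.6]
    - [0,0,0,0,0,0,0.6]

```text
t: 16.65
eef_pos: [0.5347, 0.0946, 0.0672]
orientation: [0.0, 0.77, 0.638, 0.0]
force: [-0.4, 0.1, 0.3]
finger_gap: 0.0729
gripper_force: 0.0
```

>>> arm_command:
  commands:
    - [0,0,-20,0,0,0,0.6]
    - [0,0,-35,0,0,0,0.6]
    - [0,0,-35,0,0,0,0.6]
    - [-20,0,-35,0,0,0,0.6]
    - [-35,0,-30,0,0,0,0.6]
    - [-35,0,-20,0,0,0,0.6]
    - [0,0,0,0,0,0,0.6]
    - [0,0,0,0,0,0,0.6]

```text
t: 17.32
eef_pos: [0.519, 0.008, 0.2406]
orientation: [0.001, 0.771, 0.637, 0.001]
force: [-0.2, 1.2, -0.5]
finger_gap: 0.0736
gripper_force: 0.0
```

Run:
```python
from st import *
s=st();f=grab_frame('wrist');a=f['color'][0:260,180:480,::-1];g=grab_frame('scene');b=g['color'][180:380,230:430,::-1]
o=np.zeros((520,800,3),np.uint8);o[:,:600]=cv2.resize(a,(600,520));o[:200,600:]=b;cv2.imwrite('pics/w7.png',o)
```

```text
U 103.3 V -508.6 z 240.6 phi 79.16 [ 3.1e-03 -3.0e-04 -1.0e+00] F [-0.2  1.2 -0.5] 0.07363846166924953 17.3167
```

View pics/w7.png

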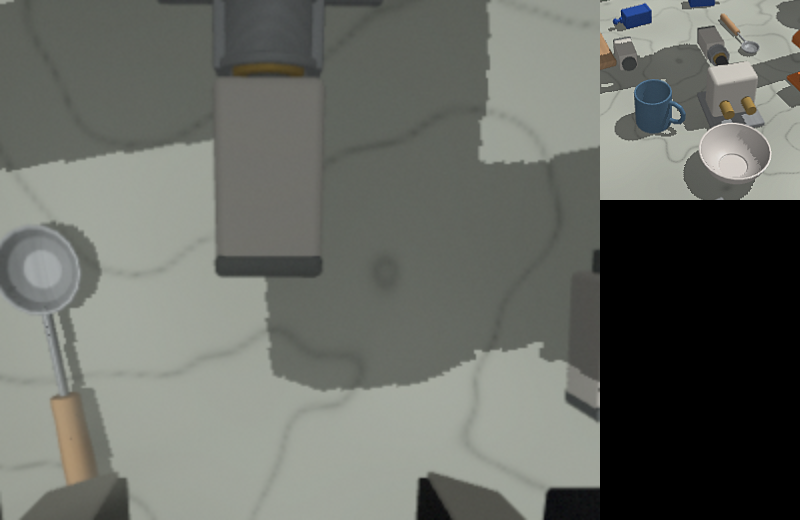

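The cartridge hangs straight in the coupler at crop (268,170). The sleeve is forward, the gripper is clear, and the bystanders look unmoved.

```bash
python3 -c "
from cell import sign_off
print(sign_off())"
```

```text
the job is handed in; nothing more can be done
None
```

The fresh cartridge is locked in the white head's coupler with the sleeve forward, the gripper has let go and is clear, and the job was handed in at about 17 s of the 62 s allowed.

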